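# Set the large-dial timer to half an hour with one fingertip

## Task

The morning tablet has been taken and breakfast must wait half an hour: set the large-dial kitchen timer to 30 minutes by pushing its pointer arm round clockwise with a fingertip against the side of the arm, until its tip points at the 30-minute mark straight across from zero, to within a minute. Push gently and do not pinch, press down or lift anything: the timer stays where it lies and the other things on the table stay as they are. Take the finger away when it is set.

Things in the scene. Friction and masses are not known exactly. Their poses are not given: they have to be found in the camera images.
- timer: large-dial 60-minute kitchen timer: round white case 140 mm across, flat dial face 34 mm above the table, 0.32 to 0.47 kg, lying loose, dial up, on rubber feet. Origin: centre of its underside; z up on the dial's axis; +x to the zero mark and the hanging lug, which sticks out 21 mm from the rim beyond zero
- pointer (a joint): angle of the black pointer, rad: 0 at the zero mark, growing clockwise seen from above, 0.1047 a minute, 30 minutes = 3.142; in the timer's frame the arm points along (cos q, -sin q). Starts between 0.2 and 1.6; stops at 0 and 6.2. Turns stiffly either way (0.025 N m, about 0.6 N at 40 mm out) and stays where it is left; its countdown is too slow to matter
- dial_centre (a point): point on the dial face, 34 mm above the table, about which the pointer turns. Twelve black raised marks (under 2 mm high) stand round the dial, one every 5 minutes (30 degrees), clockwise seen from above: an arrowhead at 0, bars at 15, 30 and 45, dots at the rest
- zero_mark (a point): centre of the zero arrowhead on the dial face, 62.5 mm from the dial centre
- mark_30 (a point): centre of the 30-minute bar on the dial face, 61.5 mm from the dial centre, straight across from zero
- pointer_tip (a point): top of the tip of the pointer arm, 56.5 mm out from the dial centre, 54 mm above the table. The pointer is a round hub 40 mm across with one arm out to this tip, 19 mm wide at the hub, 11 mm at the tip, and no tail behind; hub and arm stand from 1.5 to 22 mm above the dial face
- flank_left: the half of the pointer arm on its anticlockwise side seen from above, the side to push on to turn it clockwise. Origin on the pointer's axis at the dial face, x out along the arm, z up
- flank_right: the other half of the pointer arm, on its clockwise side; same origin and axes as flank_left
- tumbler: bystander, loose: a clear glass tumbler standing upside down, 72 mm across its rim (which is at the bottom), 95 mm tall. Origin: centre of its underside
- pill_bottle: bystander, loose: a teal pill bottle with a white cap, 46 mm across, 82 mm tall, upright. Origin: centre of its underside
- mug: bystander, loose: a white china mug, 76 mm across, 88 mm tall, its handle reaching about 35 mm further on its own +y side. Origin: centre of its underside
- glasses_case: bystander, loose: a closed brown spectacle case lying flat, 62 x 160 x 40 mm, long along its own y. Origin: centre of its underside
- remote: bystander, loose: a black TV remote control lying flat, 165 x 46 x 18 mm, long along its own x. Origin: centre of its underside
- shaker: bystander, loose: a small salt shaker of white china with a steel top, 44 mm across, 77 mm tall, upright. Origin: centre of its underside
Mind the look-alikes: they are no part of the job. Leave any yellow look-alike of the timer alone.

How it is judged:
By the outcome, as a careful person would: the job done as asked, in the order asked, and still so for the second after the job is handed in, with the robot touching nothing.
It also fails if it takes over 45 s, if anything falls off the work surface, if the arm or the gripper's body presses on something with over 40 N, if the wrist force passes 120 N, or if a joint passes its speed limit or range.

## Robot

A 6-joint arm with a two-finger parallel gripper is mounted at the origin on the work surface. World frame = base frame: x ahead of the robot, y to its left, z up, the work surface at z = 0. Lengths are in mm, angles in rad, forces in N, time in s.
With the tool pointing down it reaches from about 300 to 825 mm from the base axis. Payload 5.4 kg.
Tool frame: the origin (TCP) lies midway between the tips of the shut fingers; the grasp point (between the pads) lies 19 mm behind it (r.tcp_to_grasp is the distance from the TCP to the grasp point, in mm); z points along the fingers, y is the direction in which the jaws open and shut (so a half turn about z gives the same grasp; the last joint's range is limited). The gripper opens to 92 mm and grips with 3 to 60 N. Pads are 20 mm wide; open, the fingers measure 128 mm over their backs; the gripper's body (75 mm by 189 mm) begins 69 mm behind the grasp point.
Start: joints at [0.918, 0.158, 1.597, -0, 1.386, -0.21], TCP at [246.378, 519.523, 214.601] pointing down, gripper open.
Joint ranges: [-2.91, 2.91], [-0.94, 2.29], [0.18, 2.7], [-1.29, 4.43], [0.17, 2.64], [-3, 3]. Speed limits (rad/s): [2.57, 2.57, 3.14, 3.14, 3.14, 3.14].

## Interface

Orientations are given as [roll, pitch, yaw] about the fixed x, y, z axes, in that order (R = Rz(yaw) Ry(pitch) Rx(roll)).
In Python, from station import r gives the robot as it stands.
- The arm moves only by the tool send_rows, never from a script. Its arguments are lists of equal length, an entry for each row: "rot": the turn, a rotation vector about the world's x, y, z in rad, a list of three; "offset": the shift along the world's x, y, z in m, a list of three; "gripper": the gripper's target within -1 to 1 (fully open at 1, half-way at 0, shut at -1). In form: {"rot": [[wx, wy, wz], ...], "offset": [[dx, dy, dz], ...], "gripper": [gripper, ...]}. A call has exactly 5 rows; each row is the pose to reach, as a shift and turn from the pose commanded when the call began; what a row does not reach only later rows make up. A row lasts 1/10 s, in which the tool goes at most 50 mm and 8.59 degrees, less where a joint would pass 70% of its speed; a pose out of reach is approached as far as the arm can. A call with a gripper value outside its range is refused whole. The fingers move at their own pace and stop on an object; the grip force is fixed at half the most. Time passes only in rows, so rows that repeat a pose let the fingers close, or fill a call up. It gives the time, the measured TCP pose, the force and the opening at its end, in the units of the state.
- r.get_obs(): the state, without advancing time (a new reading comes with each control period).
- r.get_image(name): name is "scene" or "top"; returns a dict with "image" (420x560x3 uint8, blue, green, red), "K" (3x3 intrinsics, pixels), "position" and "rotation" of the camera in the world. Camera axes: x right, y up, looking along -z (the intrinsics and any distortion apply to the point x, -y, -z); pixel columns grow to the right and rows downward; lengths in mm; the calibration is good to about 2 mm. A picture is of the moment at which its call begins. There is no depth.
- r.finish_job(): hands the job in, once; it reports no verdict.
Trained networks look in the newest picture that a camera, given by its name, has taken for a name from the list of things; names that differ only in an ending like _2 or _b are one class to them, and where a whole thing is asked for, a point or a joint stands for the part that bears it (a point fixed in the world has none). Each returns a list of dicts, best first, with "score" (0 to 1); they miss things now and then, are a little off and sometimes report something else, mostly with a low value. They report only what shows in the picture. A call takes as long as a camera call. They do not tell look-alikes from the thing itself.
- r.search_frame(camera, thing): "point" ([column, row] in pixels, amid what is visible of it).
- r.trace(camera, thing): "mask" (420x560 bool, what is visible of it) and "point" ([column, row] in pixels, amid what is visible of it).
The state is a dict: "clock": time; "q": joint angles; "dq": joint speeds; "effort": joint torques, N m; "position": TCP position; "tool_rot": TCP orientation; "contact_force": force on the tool from outside, world axes, zero at the start; "torque": the same for the moment, N m; "grip_width": finger opening in mm.
Only numpy, scipy, OpenCV 4.12 (cv2) and the standard library are available. Lean on these libraries where they do the work, as an engineer would, in place of code of your own. Each camera call takes 0.05 s, during which the arm holds its last target. There are 200 camera calls.

## Working session

There is one attempt and no reset: what is moved stays moved. The work goes in short steps, Python scripts to look and compute and a tool call to move; the robot and the scene stay as the last step left them, time stands still between calls to the robot, and variables do not carry over. Pictures are saved under pics/ and viewed, about 8 in all and at most 12, crops included, and the job is handed in when it is done.

Besides the shell and the picture viewer there is one more tool, called after "Call:" as a command line: name --argument value ..., lists and objects as JSON in quotes. send_rows: Moves the arm, as the interface text tells. Its arguments: {"type":"object","properties":{"rot":{"type":"array"},"offset":{"type":"array"},"gripper":{"type":"array"}},"required":["rot","offset","gripper"]}

```bash
mkdir -p pics
cat > h.py <<'E'
import numpy as np, cv2
from station import r
def proj(im,P):
    p=np.asarray(im["rotation"]).T@(np.asarray(P,float)-np.asarray(im["position"])); p=np.array([p[0],-p[1],-p[2]])
    q=np.asarray(im["K"])@p; return q[:2]/q[2]
def back(im,uv,z):
    d=np.linalg.inv(np.asarray(im["K"]))@np.array([uv[0],uv[1],1.]); d=np.asarray(im["rotation"])@np.array([d[0],-d[1],-d[2]])
    c=np.asarray(im["position"],float); return c+d*(z-c[2])/d[2]
E
python3 - <<'E'
from h import *
a=r.get_image("top");b=r.get_image("scene")
cv2.imwrite("pics/top1.png",cv2.resize(a["image"],(800,600)));cv2.imwrite("pics/sc1.png",b["image"])
print([k for k in a],a["position"],b["position"])
for c,im in(("top",a),("scene",b)):
  for t,z in(("timer",34),("dial_centre",34),("zero_mark",34),("mark_30",34),("pointer_tip",54),("tumbler",0),("pill_bottle",0),("mug",0),("glasses_case",0),("remote",0),("shaker",0)):
    for d in r.search_frame(c,t): print(c,t,round(d["score"],2),np.round(d["point"]),np.round(back(im,d["point"],z)[:2]))
E
```

```text
['image', 'K', 'position', 'rotation'] [ 476.11750019   72.86563034 1280.57217875] [ 890.05638264 -443.47219802  695.42367959]Traceback (most recent call last):
  File "<stdin>", line 7, in <module>
  File "h.py", line 8, in back
    c=np.asarray(im["position"],float); return c+d*(z-c[2])/d[2]
                                                            ~^^^
IndexError: invalid index to scalar variable.
```

View pics/top1.png

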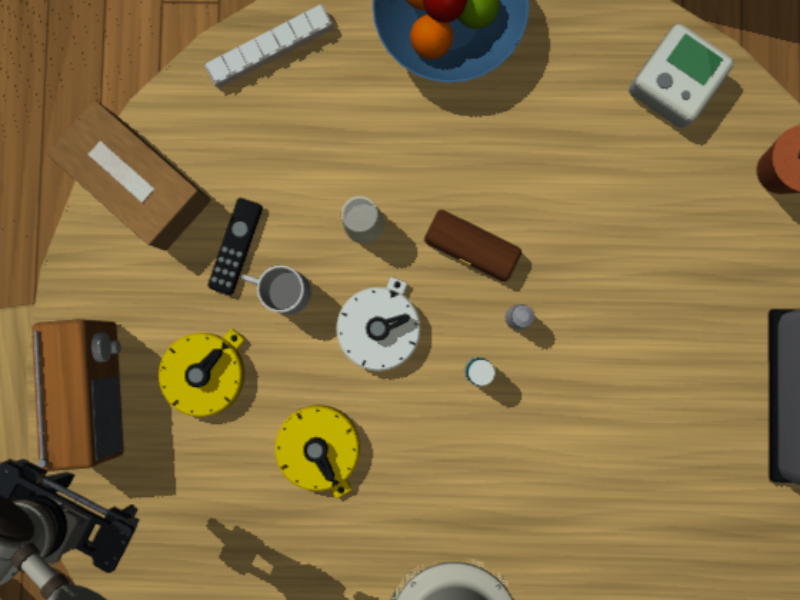

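View pics/sc1.png

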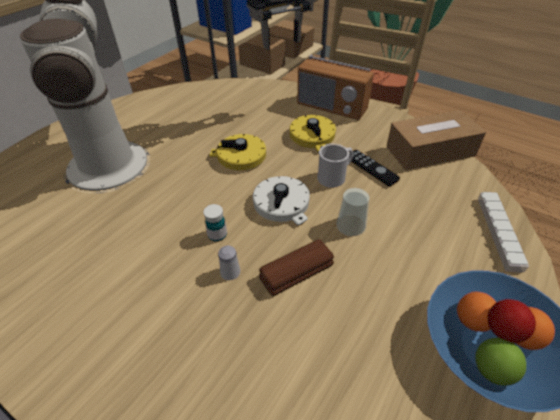

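The top view shows the white timer at about (378,328), enlarged pixels. Its lug is at (397,287) and the pointer points right. The two yellow look-alikes are at (200,375) and (317,450), and I'll leave them alone. The camera rotation turns out to be given as rpy, so I'll fix the helper.

```bash
cat > h.py <<'E'
import numpy as np, cv2
from scipy.spatial.transform import Rotation as Ro
from station import r
def RR(im): return Ro.from_euler("xyz",im["rotation"]).as_matrix()
def proj(im,P):
    p=RR(im).T@(np.asarray(P,float)-np.asarray(im["position"])); p=np.array([p[0],-p[1],-p[2]])
    q=np.asarray(im["K"])@p; return q[:2]/q[2]
def back(im,uv,z):
    d=np.linalg.inv(np.asarray(im["K"]))@np.array([uv[0],uv[1],1.]); d=RR(im)@np.array([d[0],-d[1],-d[2]])
    c=np.asarray(im["position"],float); return c+d*(z-c[2])/d[2]
E
python3 - <<'E'
from h import *
a=r.get_image("top");b=r.get_image("scene")
print(a["rotation"],b["rotation"],a["K"][0])
for c,im in(("top",a),("scene",b)):
  for t,z in(("timer",34),("dial_centre",34),("zero_mark",34),("mark_30",34),("pointer_tip",54),("tumbler",48),("pill_bottle",41),("mug",44),("glasses_case",20),("shaker",39)):
    for d in r.search_frame(c,t):
      if d["score"]>.3: print(c,t,round(d["score"],2),np.round(d["point"]),np.round(back(im,d["point"],z)[:2]))
# white disc fit in top
g=a["image"][180:275,220:305]; cv2.imwrite("pics/crop1.png",cv2.resize(g,None,fx=7,fy=6.3 if 0 else 6,interpolation=cv2.INTER_CUBIC)[:600])
g2=b["image"][165:235,240:320]; cv2.imwrite("pics/crop2.png",cv2.resize(g2,None,fx=8,fy=8,interpolation=cv2.INTER_CUBIC))
E
```

```text
[ 0.04874045  0.02300097 -1.54935036] [ 0.78003216 -0.00145842  0.57864021] [524.74460664   0.         279.79642057]
top timer 0.91 [264. 227.] [502. 139.]
top timer 0.59 [142. 266.] [403. 429.]
top dial_centre 0.85 [142. 260.] [418. 429.]
top dial_centre 0.83 [262. 223.] [510. 145.]
top dial_centre 0.78 [221. 314.] [294. 236.]
top dial_centre 0.45 [277. 222.] [514. 108.]
top zero_mark 0.93 [219. 312.] [298. 242.]
top zero_mark 0.77 [265. 229.] [496. 138.]
top zero_mark 0.7 [142. 261.] [414. 428.]
top mark_30 0.67 [220. 315.] [292. 238.]
top mark_30 0.65 [141. 261.] [414. 430.]
top mark_30 0.59 [262. 228.] [499. 145.]
top pointer_tip 0.86 [143. 259.] [420. 421.]
top pointer_tip 0.81 [269. 229.] [496. 127.]
top pointer_tip 0.54 [221. 317.] [290. 234.]
top tumbler 0.93 [250. 154.] [672. 176.]
top pill_bottle 0.72 [335. 261.] [425. -29.]
top mug 0.74 [197. 200.] [563. 299.]
top glasses_case 0.78 [329. 172.] [638. -14.]
top shaker 0.74 [362. 221.] [520. -90.]
scene timer 0.85 [310. 128.] [409. 425.]
scene timer 0.8 [280. 200.] [506. 121.]
scene timer 0.78 [238. 155.] [308. 205.]
scene dial_centre 0.97 [312. 133.] [425. 408.]
scene dial_centre 0.82 [279. 201.] [505. 116.]
scene dial_centre 0.6 [238. 150.] [295. 223.]
scene zero_mark 0.91 [314. 133.] [430. 412.]
scene zero_mark 0.89 [281. 199.] [504. 125.]
scene zero_mark 0.74 [237. 152.] [299. 214.]
scene mark_30 0.73 [280. 201.] [508. 118.]
scene mark_30 0.72 [314. 132.] [427. 417.]
scene mark_30 0.69 [239. 155.] [311. 207.]
scene mark_30 0.68 [294. 268.] [643. -32.]
scene pointer_tip 0.78 [235. 143.] [289. 222.]
scene pointer_tip 0.67 [316. 126.] [431. 419.]
scene pointer_tip 0.55 [280. 191.] [499. 130.]
scene tumbler 0.93 [353. 214.] [681. 163.]
scene pill_bottle 0.89 [216. 224.] [433. -31.]
scene mug 0.66 [332. 166.] [556. 294.]
scene glasses_case 0.94 [297. 269.] [644. -23.]
scene shaker 0.69 [229. 260.] [520. -94.]
```

View pics/crop1.png

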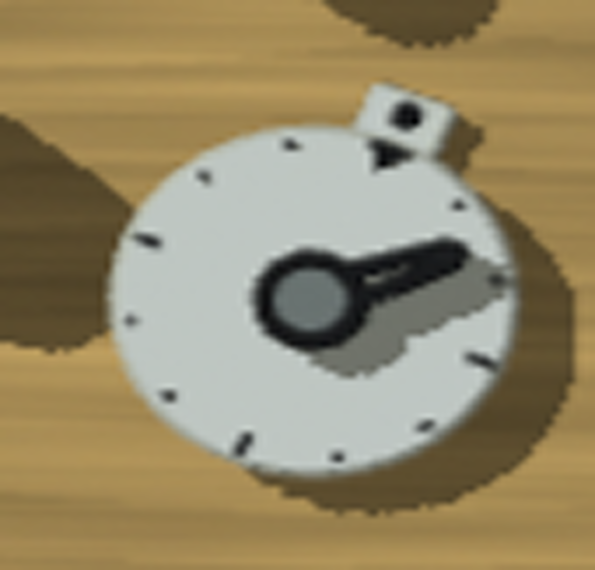

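The crop confirms the white timer: zero arrowhead (388,155) by the lug, 30 bar (243,445), 15 bar (482,362), 45 bar (147,240). The pointer tip is at about (462,250).

View pics/crop2.png

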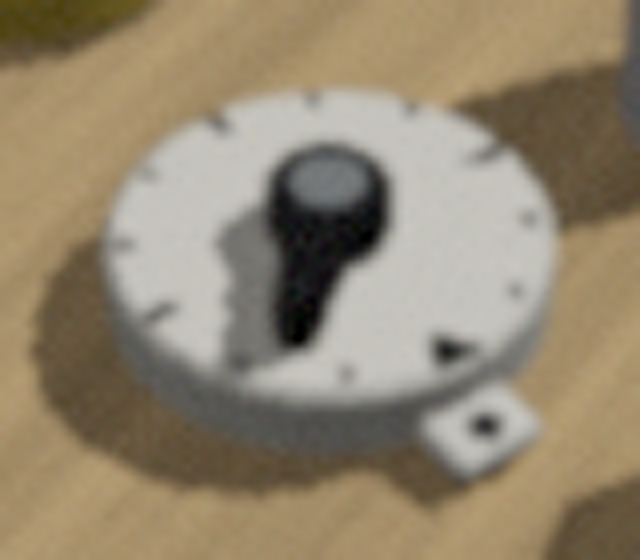

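Run:
```python
from h import *
a=r.get_image("top")
f=lambda u,v,z: back(a,[220+(u+.5)/7-.5,180+(v+.5)/6-.5],z)[:2]
m={k:f(*p,35.5) for k,p in dict(z=(388,155),q15=(482,362),t30=(243,445),q45=(147,240)).items()}
for k,v in m.items(): print(k,v)
c0=(m["z"]+m["t30"])/2;c1=(m["q15"]+m["q45"])/2
print(c0,c1,np.linalg.norm(m["z"]-m["t30"]),np.linalg.norm(m["q15"]-m["q45"]))
d=m["z"]-m["t30"];th=np.arctan2(d[1],d[0]);e=m["q45"]-m["q15"];print("yaw",th,np.arctan2(e[1],e[0])-np.pi/2)
t=f(458,248,54); h=f(312,299,56);print("tip",t,"hub",h); w=t-(c0+c1)/2; print("tip ang",np.arctan2(w[1],w[0]), "q",th-np.arctan2(w[1],w[0]),np.linalg.norm(w))
b=r.get_image("scene")
for P in ([*(c0+c1)/2,34],[*m["z"],34],[*m["t30"],34]): print("scene crop px",(proj(b,P)-[240,165])*8)
o=r.get_obs();print(o["position"],o["tool_rot"],o["contact_force"],proj(a,o["position"])*[800/560,600/420])
```

```text
z [553.19471591 114.58119572]
q15 [471.95930517  80.96398401]
t30 [437.48770866 161.17088164]
q45 [517.80224369 195.7610362 ]
[495.34121228 137.87603868] [494.88077443 138.36251011] 124.73455960990457 123.61204716434091
yaw -0.3827906997608799 -0.379936408328998
tip [516.2115099   89.77468901] hub [495.2871284  138.02388513]
tip ang -1.1592584622771636 q 0.7764677625162837 52.748751020120324
scene crop px [323.96276109 232.68140061]
scene crop px [442.19119045 351.19719425]
scene crop px [214.58004815 124.08782679]
[246.37982709 519.53423851 214.6148713 ] [ 3.14155630e+00 -1.14576815e-06  2.69880548e+00] [-0.06776681  0.44665663 -0.95754892] [ 98.98563244 495.58397032]
```

The two views agree: centre (495,138), yaw about -0.381, pointer about 0.78 rad. I'll shut the gripper and go above the start point (543,126) with yaw 2.34. After that it's a pure rotation about the dial centre.

Call:
send_rows --rot '[[0, 0, -0.07], [0, 0, -0.14], [0, 0, -0.21], [0, 0, -0.28], [0, 0, -0.36]]' --offset '[[0.028, -0.038, 0], [0.056, -0.076, 0], [0.084, -0.114, 0], [0.112, -0.152, 0], [0.14, -0.19, 0]]' --gripper '[-1, -1, -1, -1, -1]'

```text
clock: 1.85
position: [387.2, 328.0, 214.8]
tool_rot: [3.141, 0.0, 2.336]
contact_force: [0.1, -0.3, 0.4]
grip_width: 53.8
```

Call:
send_rows --rot '[[0, 0, 0], [0, 0, 0], [0, 0, 0], [0, 0, 0], [0, 0, 0]]' --offset '[[0.03, -0.038, -0.01], [0.06, -0.076, -0.02], [0.09, -0.114, -0.03], [0.12, -0.152, -0.04], [0.1566, -0.2034, -0.05]]' --gripper '[-1, -1, -1, -1, -1]'

```text
clock: 2.35
position: [535.9, 135.6, 166.3]
tool_rot: [3.141, -0.0, 2.339]
contact_force: [0.3, 1.2, 0.3]
grip_width: 13.9
```

Call:
send_rows --rot '[[0, 0, 0], [0, 0, 0], [0, 0, 0], [0, 0, 0], [0, 0, 0]]' --offset '[[0, 0, -0.02], [0, 0, -0.04], [0, 0, -0.06], [0, 0, -0.08], [0, 0, -0.09]]' --gripper '[-1, -1, -1, -1, -1]'

```text
clock: 2.85
position: [533.9, 137.2, 74.9]
tool_rot: [-3.14, -0.002, 2.339]
contact_force: [-0.1, -0.6, 0.4]
grip_width: 0.4
```

Run:
```python
from h import *
a=r.get_image("top");b=r.get_image("scene");o=r.get_obs()
for k in("clock","position","tool_rot","contact_force","grip_width","q"):print(k,np.round(o[k],3))
A=cv2.resize(a["image"][170:285,210:320],(400,418),interpolation=cv2.INTER_CUBIC);B=cv2.resize(b["image"][120:240,230:330],(348,418),interpolation=cv2.INTER_CUBIC)
cv2.imwrite("pics/two1.png",np.hstack([A,B]))
```

```text
clock 2.95
position [533.779 137.255  75.309]
tool_rot [-3.139e+00 -2.000e-03  2.339e+00]
contact_force [ 0.189  0.566 -0.145]
grip_width 0.24
q [ 0.032  0.251  1.782 -0.     1.112 -0.736]
```

View pics/two1.png

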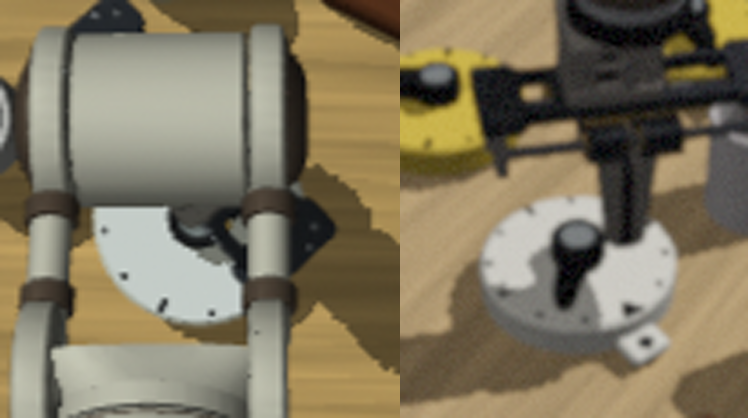

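The fingers are shut and above the dial, beside the pointer on its anticlockwise side. In the right-hand image the fingertip is at (625,240) and the pointer tip at (568,300). The TCP stopped about 9/-11 mm short in xy, so I'll correct that and go down.

Call:
send_rows --rot '[[0, 0, 0], [0, 0, 0], [0, 0, 0], [0, 0, 0], [0, 0, 0]]' --offset '[[0.005, -0.006, 0], [0.009, -0.011, 0], [0.009, -0.011, -0.01], [0.009, -0.011, -0.02], [0.009, -0.011, -0.03]]' --gripper '[-1, -1, -1, -1, -1]'

```text
clock: 3.45
position: [543.7, 126.3, 45.7]
tool_rot: [-3.141, -0.0, 2.339]
contact_force: [-0.5, 0.5, 0.2]
grip_width: 0.4
```

Run:
```python
from h import *
o=r.get_obs()
for k in("clock","position","tool_rot","contact_force"):print(k,np.round(o[k],3))
C=np.array([495.1,138.1]);p=o["position"][:2]-C
al=o["tool_rot"][2]-np.pi
l=Ro.from_euler("z",-al).apply([*p,0]);print("alpha",al,"local",l)
# rows: rotate about C by -0.07 each
for n in range(8):
  print([list(np.round((Ro.from_euler("z",-.07*(5*n+i)).apply([*p,0])-Ro.from_euler("z",-.07*5*n).apply([*p,0]))[:2]/1000,4)) for i in range(1,6)])
```

```text
clock 3.45
position [543.684 126.281  45.734]
tool_rot [-3.141 -0.     2.339]
contact_force [-0.508  0.549  0.152]
alpha -0.8029254804378643 local [42.24920574 26.74196593  0.        ]
[[np.float64(-0.0009), np.float64(-0.0034)], [np.float64(-0.0021), np.float64(-0.0067)], [np.float64(-0.0035), np.float64(-0.0099)], [np.float64(-0.0052), np.float64(-0.013)], [np.float64(-0.007), np.float64(-0.0159)]]
[[np.float64(-0.002), np.float64(-0.0028)], [np.float64(-0.0043), np.float64(-0.0055)], [np.float64(-0.0067), np.float64(-0.0081)], [np.float64(-0.0093), np.float64(-0.0104)], [np.float64(-0.012), np.float64(-0.0126)]]
[[np.float64(-0.0029), np.float64(-0.002)], [np.float64(-0.0059), np.float64(-0.0037)], [np.float64(-0.0091), np.float64(-0.0053)], [np.float64(-0.0123), np.float64(-0.0066)], [np.float64(-0.0156), np.float64(-0.0077)]]
[[np.float64(-0.0034), np.float64(-0.0009)], [np.float64(-0.0068), np.float64(-0.0015)], [np.float64(-0.0103), np.float64(-0.0018)], [np.float64(-0.0138), np.float64(-0.002)], [np.float64(-0.0173), np.float64(-0.0019)]]
[[np.float64(-0.0035), np.float64(0.0004)], [np.float64(-0.0069), np.float64(0.001)], [np.float64(-0.0103), np.float64(0.0018)], [np.float64(-0.0137), np.float64(0.0029)], [np.float64(-0.0169), np.float64(0.0042)]]
[[np.float64(-0.0031), np.float64(0.0015)], [np.float64(-0.0062), np.float64(0.0033)], [np.float64(-0.0091), np.float64(0.0052)], [np.float64(-0.0118), np.float64(0.0074)], [np.float64(-0.0144), np.float64(0.0097)]]
[[np.float64(-0.0024), np.float64(0.0025)], [np.float64(-0.0047), np.float64(0.0052)], [np.float64(-0.0067), np.float64(0.008)], [np.float64(-0.0086), np.float64(0.011)], [np.float64(-0.0102), np.float64(0.0141)]]
[[np.float64(-0.0014), np.float64(0.0032)], [np.float64(-0.0026), np.float64(0.0065)], [np.float64(-0.0036), np.float64(0.0099)], [np.float64(-0.0043), np.float64(0.0133)], [np.float64(-0.0048), np.float64(0.0167)]]
```

Call:
send_rows --rot '[[0, 0, -0.07], [0, 0, -0.14], [0, 0, -0.21], [0, 0, -0.28], [0, 0, -0.35]]' --offset '[[-0.0009, -0.0034, 0], [-0.0021, -0.0067, 0], [-0.0035, -0.0099, 0], [-0.0052, -0.013, 0], [-0.007, -0.0159, 0]]' --gripper '[-1, -1, -1, -1, -1]'

```text
clock: 3.95
position: [536.3, 110.4, 45.7]
tool_rot: [-3.14, -0.001, 1.986]
contact_force: [0.3, 0.6, -0.9]
grip_width: 0.4
```

Call:
send_rows --rot '[[0, 0, -0.07], [0, 0, -0.14], [0, 0, -0.21], [0, 0, -0.28], [0, 0, -0.35]]' --offset '[[-0.002, -0.0028, 0], [-0.0043, -0.0055, 0], [-0.0067, -0.0081, 0], [-0.0093, -0.0104, 0], [-0.012, -0.0126, 0]]' --gripper '[-1, -1, -1, -1, -1]'

```text
clock: 4.45
position: [524.4, 97.9, 45.8]
tool_rot: [-3.141, -0.0, 1.636]
contact_force: [0.2, -0.4, 0.1]
grip_width: 0.4
```

```bash
cat >> h.py <<'E'
def look(name):
    a=r.get_image("top");b=r.get_image("scene");o=r.get_obs()
    for k in("clock","position","tool_rot","contact_force"):print(k,np.round(o[k],3))
    l=Ro.from_euler("z",-(o["tool_rot"][2]-np.pi)).apply([*(o["position"][:2]-np.array([495.1,138.1])),0]);print("local",l)
    for im,P in((a,[495.1,138.1,34]),(b,[495.1,138.1,34])): print(proj(im,P))
    A=cv2.resize(a["image"][170:285,210:320],(400,418),interpolation=cv2.INTER_CUBIC);B=cv2.resize(b["image"][150:240,230:330],(400,360),interpolation=cv2.INTER_CUBIC)
    cv2.imwrite(name,np.hstack([A,np.vstack([B,np.zeros((58,400,3),np.uint8)])]))
E
python3 -c "
from h import *
look('pics/two2.png')"
```

```text
clock 4.55
position [524.223  97.848  45.867]
tool_rot [-3.14  -0.     1.639]
contact_force [ 0.12   0.519 -0.549]
local [42.1322113  26.33023367  0.        ]
[264.59765831 229.65002309]
[280.48733643 194.0879684 ]
```

View pics/two2.png

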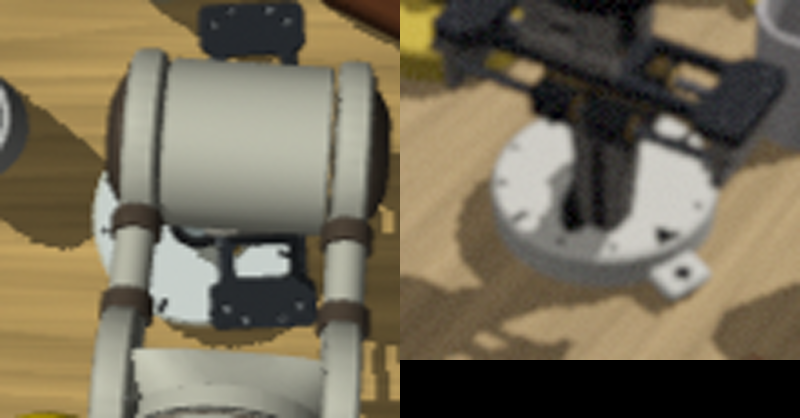

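The finger is close against the arm: pointer tip at about (570,215), finger at (600,215). The timer hasn't moved. I'll carry on.

Call:
send_rows --rot '[[0, 0, -0.07], [0, 0, -0.14], [0, 0, -0.21], [0, 0, -0.28], [0, 0, -0.35]]' --offset '[[-0.0029, -0.002, 0], [-0.0059, -0.0037, 0], [-0.0091, -0.0053, 0], [-0.0123, -0.0066, 0], [-0.0156, -0.0077, 0]]' --gripper '[-1, -1, -1, -1, -1]'

```text
clock: 5.05
position: [509.2, 90.2, 46.3]
tool_rot: [-3.141, 0.0, 1.288]
contact_force: [1.0, 0.5, -0.3]
grip_width: 0.5
```

Call:
send_rows --rot '[[0, 0, -0.07], [0, 0, -0.14], [0, 0, -0.21], [0, 0, -0.28], [0, 0, -0.35]]' --offset '[[-0.0034, -0.0009, 0], [-0.0068, -0.0015, 0], [-0.0103, -0.0018, 0], [-0.0138, -0.002, 0], [-0.0173, -0.0019, 0]]' --gripper '[-1, -1, -1, -1, -1]'

```text
clock: 5.55
position: [491.9, 88.3, 46.3]
tool_rot: [-3.141, 0.0, 0.938]
contact_force: [0.0, 0.3, -0.1]
grip_width: 0.0
```

Call:
send_rows --rot '[[0, 0, -0.07], [0, 0, -0.14], [0, 0, -0.21], [0, 0, -0.28], [0, 0, -0.35]]' --offset '[[-0.0035, 0.0004, 0], [-0.0069, 0.001, 0], [-0.0103, 0.0018, 0], [-0.0137, 0.0029, 0], [-0.0169, 0.0042, 0]]' --gripper '[-1, -1, -1, -1, -1]'

```text
clock: 6.05
position: [474.8, 92.4, 46.2]
tool_rot: [-3.141, 0.001, 0.588]
contact_force: [0.5, -0.9, 0.1]
grip_width: 0.5
```

```bash
python3 -c "
from h import *
look('pics/two3.png')"
```

```text
clock 6.15
position [474.639  92.637  46.23 ]
tool_rot [-3.141e+00  1.000e-03  5.900e-01]
contact_force [-0.039  0.031 -1.096]
local [42.30869458 26.37208541  0.        ]
[264.59765831 229.65002309]
[280.48733643 194.0879684 ]
```

View pics/two3.png

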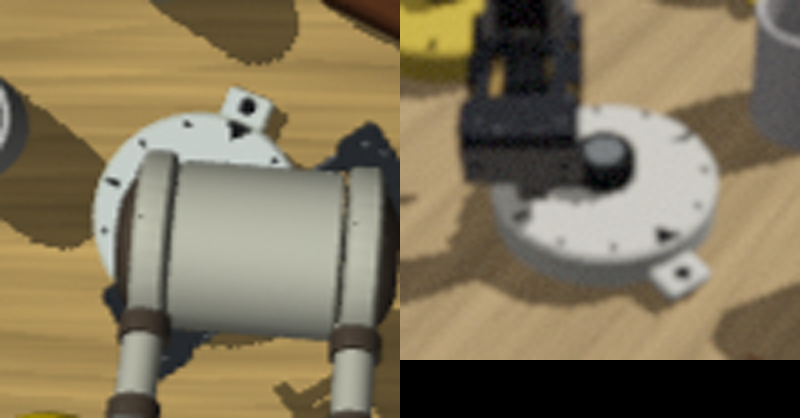

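The pointer is being carried along; hub at (608,160), arm hidden behind the gripper, timer unmoved. I'll push on and stop short of the goal, then back off to measure.

Call:
send_rows --rot '[[0, 0, -0.07], [0, 0, -0.14], [0, 0, -0.21], [0, 0, -0.28], [0, 0, -0.35]]' --offset '[[-0.0031, 0.0015, 0], [-0.0062, 0.0033, 0], [-0.0091, 0.0052, 0], [-0.0118, 0.0074, 0], [-0.0144, 0.0097, 0]]' --gripper '[-1, -1, -1, -1, -1]'

```text
clock: 6.65
position: [460.7, 102.1, 46.5]
tool_rot: [3.141, 0.0, 0.239]
contact_force: [-0.3, -1.1, 0.3]
grip_width: 0.5
```

Call:
send_rows --rot '[[0, 0, -0.07], [0, 0, -0.14], [0, 0, -0.21], [0, 0, -0.28], [0, 0, -0.35]]' --offset '[[-0.0024, 0.0025, 0], [-0.0047, 0.0052, 0], [-0.0067, 0.008, 0], [-0.0086, 0.011, 0], [-0.0102, 0.0141, 0]]' --gripper '[-1, -1, -1, -1, -1]'

```text
clock: 7.15
position: [450.3, 116.3, 46.4]
tool_rot: [3.141, 0.001, -0.111]
contact_force: [0.0, -0.4, -0.2]
grip_width: 0.3
```

```bash
python3 -c "
from h import *
look('pics/two4.png')"
```

```text
clock 7.25
position [450.376 116.46   46.468]
tool_rot [-3.142e+00  1.000e-03 -1.080e-01]
contact_force [0.222 0.795 0.214]
local [42.11880978 26.35355698  0.        ]
[264.59765831 229.65002309]
[280.48733643 194.0879684 ]
```

View pics/two4.png

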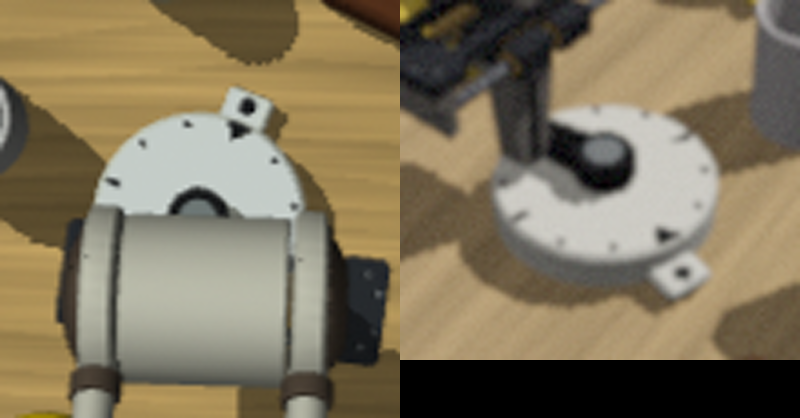

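The pointer is now near 30, with its tip hidden behind the finger at (525,150). I'll back off anticlockwise, lift, and fit the pointer's angle with a projected model.

Call:
send_rows --rot '[[0, 0, 0.07], [0, 0, 0.14], [0, 0, 0.14], [0, 0, 0.14], [0, 0, 0.14]]' --offset '[[0.0015, -0.0031, 0], [0.0034, -0.0061, 0], [0.0034, -0.0061, 0.03], [0.0034, -0.0061, 0.06], [0.0034, -0.0061, 0.08]]' --gripper '[-1, -1, -1, -1, -1]'

```text
clock: 7.75
position: [455.0, 110.0, 128.7]
tool_rot: [3.142, -0.002, 0.033]
contact_force: [0.9, 0.5, 0.2]
grip_width: 0.7
```

```bash
cat >> h.py <<'E'
C=np.array([495.1,138.1])
def outline(im,al,z):
    # pointer top outline at world angle al
    t=np.linspace(np.radians(28),np.radians(332),40)
    pts=[(20*np.cos(x),20*np.sin(x)) for x in t]+[(20,-9.5),(54,-5.7),(56.5,-2),(56.5,2),(54,5.7),(20,9.5)]
    R=np.array([[np.cos(al),-np.sin(al)],[np.sin(al),np.cos(al)]])
    return np.array([proj(im,[*(C+R@np.array(p)),z]) for p in pts])
def overlay(name,als,cam="scene",box=(165,230,245,315),s=9):
    im=r.get_image(cam);y0,y1,x0,x1=box
    g=cv2.resize(im["image"][y0:y1,x0:x1],None,fx=s,fy=s,interpolation=cv2.INTER_CUBIC)
    for al,c in als:
        cv2.polylines(g,[np.int32((outline(im,al,55.5)-[x0,y0]+.5)*s)],True,c,1)
    for al in (-.381,-.381-np.pi):
        q=(proj(im,[*(C+61.5*np.array([np.cos(al),np.sin(al)])),35.5])-[x0,y0]+.5)*s; cv2.circle(g,tuple(np.int32(q)),4,(0,0,255),1)
    cv2.imwrite(name,g); return im
E
python3 - <<'E'
from h import *
im=overlay("pics/ov1.png",[(-3.25,(0,255,0)),(-3.523,(255,0,255))])
# silhouette fit
g=cv2.cvtColor(im["image"],cv2.COLOR_BGR2HSV)[...,2]; dark=(g<75)
for al in np.arange(-3.7,-2.9,.05):
    m=np.zeros(g.shape,np.uint8); h=[cv2.convexHull(np.float32(np.vstack([outline(im,al,z)[[40,41,42,43,44,45]] for z in(35.5,55.5)])))]
    cv2.fillPoly(m,[np.int32(h[0].reshape(-1,2)*16)],1,shift=4); print(round(al,2),m.sum(),round(dark[m>0].mean(),3))
E
```

```text
-3.7 143 0.231
-3.65 145 0.317
-3.6 152 0.329
-3.55 143 0.392
-3.5 160 0.456
-3.45 158 0.525
-3.4 157 0.561
-3.35 166 0.602
-3.3 162 0.698
-3.25 169 0.704
-3.2 157 0.764
-3.15 178 0.685
-3.1 166 0.747
-3.05 168 0.708
-3.0 175 0.674
-2.95 169 0.633
-2.9 174 0.586
```

View pics/ov1.png

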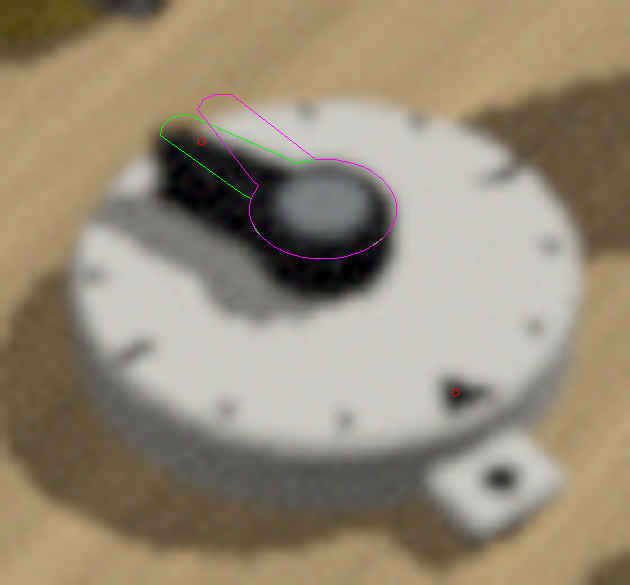

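The pointer is near -3.13 rad (world), against -3.25 for the finger frame. So the fingertip is thinner than assumed and the lag is about 0.12. The goal is -3.52, so I'll go back down and rotate the finger frame to about -3.62, which errs slightly short.

Call:
send_rows --rot '[[0, 0, 0], [0, 0, 0], [0, 0, 0], [0, 0, 0], [0, 0, 0]]' --offset '[[0, 0, -0.025], [0, 0, -0.05], [0, 0, -0.07], [0, 0, -0.082], [0, 0, -0.082]]' --gripper '[-1, -1, -1, -1, -1]'

```text
clock: 8.3
position: [452.2, 110.1, 42.7]
tool_rot: [-3.141, 0.004, 0.03]
contact_force: [0.3, -0.4, 0.8]
grip_width: 0.4
```

Call:
send_rows --rot '[[0, 0, -0.07], [0, 0, -0.14], [0, 0, -0.21], [0, 0, -0.28], [0, 0, -0.35]]' --offset '[[-0.0019, 0.0029, 0], [-0.0035, 0.0059, 0], [-0.005, 0.009, 0], [-0.0062, 0.0122, 0], [-0.0072, 0.0154, 0]]' --gripper '[-1, -1, -1, -1, -1]'

```text
clock: 8.8
position: [447.7, 125.5, 45.8]
tool_rot: [-3.141, -0.002, -0.323]
contact_force: [-0.4, 0.5, -0.7]
grip_width: 0.6
```

Call:
send_rows --rot '[[0, 0, -0.035], [0, 0, -0.07], [0, 0, -0.105], [0, 0, -0.14], [0, 0, -0.16]]' --offset '[[-0.0004, 0.0016, 0], [-0.0008, 0.0033, 0], [-0.0011, 0.005, 0], [-0.0013, 0.0067, 0], [-0.0014, 0.0077, 0]]' --gripper '[-1, -1, -1, -1, -1]'

```text
clock: 9.3
position: [446.3, 133.2, 45.7]
tool_rot: [-3.141, -0.002, -0.481]
contact_force: [-0.7, -0.4, 0.1]
grip_width: 0.4
```

```bash
python3 -c "
from h import *
look('pics/two5.png')"
```

```text
clock 9.4
position [446.077 133.28   45.458]
tool_rot [-3.141e+00 -1.000e-03 -4.800e-01]
contact_force [ 0.792 -0.078  0.878]
local [41.24679054 26.92957977  0.        ]
[264.59765831 229.65002309]
[280.48733643 194.0879684 ]
```

Call:
send_rows --rot '[[0, 0, 0.07], [0, 0, 0.14], [0, 0, 0.14], [0, 0, 0.14], [0, 0, 0.14]]' --offset '[[0.0005, -0.0034, 0], [0.0012, -0.0068, 0], [0.0012, -0.0068, 0.03], [0.0012, -0.0068, 0.07], [0.0012, -0.0068, 0.11]]' --gripper '[-1, -1, -1, -1, -1]'

```text
clock: 9.9
position: [446.2, 126.3, 156.0]
tool_rot: [3.141, 0.001, -0.34]
contact_force: [0.3, -0.5, 0.1]
grip_width: 0.6
```

Call:
send_rows --rot '[[0, 0, 0], [0, 0, 0], [0, 0, 0], [0, 0, 0], [0, 0, 0]]' --offset '[[-0.02, -0.03, 0.02], [-0.04, -0.065, 0.04], [-0.06, -0.1, 0.06], [-0.08, -0.135, 0.06], [-0.1, -0.17, 0.06]]' --gripper '[-1, -1, -1, -1, -1]'

```text
clock: 10.4
position: [346.3, -44.9, 216.0]
tool_rot: [3.141, -0.003, -0.339]
contact_force: [0.3, -1.2, -0.2]
grip_width: 0.6
```

Run:
```python
from h import *
a=overlay("pics/ova.png",[(-3.523,(255,0,255))],"top",(190,270,225,305),5)
b=overlay("pics/ovb.png",[(-3.523,(255,0,255))],"scene",(165,230,245,315),5)
A=cv2.imread("pics/ova.png");B=cv2.imread("pics/ovb.png");B=cv2.copyMakeBorder(B,0,A.shape[0]-B.shape[0],0,0,cv2.BORDER_CONSTANT)
cv2.imwrite("pics/ov2.png",np.hstack([A,B])); print(r.get_obs()["clock"])
g=a["image"].max(2)
for al in np.arange(-3.75,-3.2,.05):
    m=np.zeros(g.shape,np.uint8); cv2.fillPoly(m,[np.int32(outline(a,al,52)[40:]*16)],1,shift=4); print(round(al,2),round(g[m>0].mean(),1))
```

```text
10.5
-3.75 128.8
-3.7 109.9
-3.65 102.5
-3.6 79.6
-3.55 61.5
-3.5 52.8
-3.45 43.7
-3.4 50.3
-3.35 57.9
-3.3 68.9
-3.25 77.1
```

View pics/ov2.png

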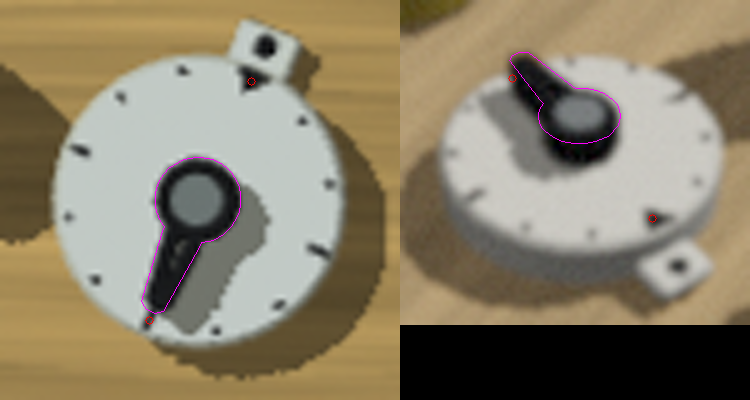

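The pointer sits close to the 30 bar, tip at (155,308) and bar at (149,322), perhaps 0.03–0.06 rad short. I'll measure both pointer and marks numerically before deciding on a nudge.

Run:
```python
from h import *
a=r.get_image("top");g=cv2.GaussianBlur(a["image"].max(2).astype(np.float32),(0,0),.6)
def samp(rad,al,z):
    p=proj(a,[*(C+rad*np.array([np.cos(al),np.sin(al)])),z]); return cv2.getRectSubPix(g,(1,1),(float(p[0]),float(p[1])))[0,0]
for z in (45,54):
  for rad in(28,34,40,46,52):
    A=np.arange(-3.523-.6,-3.523+.6,.01); v=np.array([samp(rad,x,z) for x in A]); d=A[v<85]; print(z,rad,d.min().round(3),d.max().round(3),"mid",((d.min()+d.max())/2).round(3),"exp half",round((9.5-4*(rad-20)/36.5)/rad,3))
for k in range(12):
    e=-.381-k*np.pi/6; A=np.arange(e-.15,e+.15,.01); v=np.array([np.mean([samp(q,x,35) for q in(58.5,60,61.5,63,64)]) for x in A]); w=np.clip(np.median(v)-v-8,0,None); print(k*5,round((w@A)/w.sum()-e,3),round(w.max()))
```

```text
45 28 -3.803 -3.133 mid -3.468 exp half 0.308
45 34 -3.723 -3.223 mid -3.473 exp half 0.234
45 40 -3.663 -3.273 mid -3.468 exp half 0.183
45 46 -3.633 -3.313 mid -3.473 exp half 0.145
45 52 -3.593 -3.353 mid -3.473 exp half 0.115
54 28 -3.783 -3.113 mid -3.448 exp half 0.308
54 34 -3.703 -3.213 mid -3.458 exp half 0.234
54 40 -3.653 -3.263 mid -3.458 exp half 0.183
54 46 -3.623 -3.313 mid -3.468 exp half 0.145
54 52 -3.573 -3.353 mid -3.463 exp half 0.115
0 0.001 66
5 0.015 34
10 0.002 33
15 0.001 81
20 0.003 35
25 -0.048 19
30 -0.0 74
35 0.005 41
40 0.005 26
45 0.006 74
50 0.01 36
55 0.014 40
```

The marks confirm the timer hasn't moved. The pointer is 0.058 rad (0.55 min) short: inside tolerance, but I'll nudge about 0.05 for margin by retracing the path and going 0.05 further.

Call:
send_rows --rot '[[0, 0, 0], [0, 0, 0], [0, 0, 0], [0, 0, 0], [0, 0, 0]]' --offset '[[0.02, 0.035, 0], [0.04, 0.07, 0], [0.06, 0.105, -0.02], [0.08, 0.14, -0.04], [0.1, 0.171, -0.06]]' --gripper '[-1, -1, -1, -1, -1]'

```text
clock: 11.05
position: [447.3, 130.9, 154.1]
tool_rot: [-3.141, -0.001, -0.338]
contact_force: [0.3, -1.0, 0.3]
grip_width: 0.1
```

Call:
send_rows --rot '[[0, 0, 0], [0, 0, 0], [0, 0, 0], [0, 0, 0], [0, 0, 0]]' --offset '[[0, 0, -0.03], [0, 0, -0.06], [0, 0, -0.09], [0, 0, -0.11], [0, 0, -0.11]]' --gripper '[-1, -1, -1, -1, -1]'

```text
clock: 11.55
position: [443.7, 128.7, 41.8]
tool_rot: [3.14, 0.006, -0.339]
contact_force: [-1.1, 0.3, 0.7]
grip_width: 0.1
```

Run:
```python
from h import *
o=r.get_obs();al=o["tool_rot"][2]-np.pi;p=o["position"][:2]-C
print(o["clock"],o["position"],al,Ro.from_euler("z",-al).apply([*p,0]))
for f in (-3.55,-3.6,-3.63,-3.655,-3.672):
  R=Ro.from_euler("z",f).apply([41.25,26.9,0])[:2]; print(round(f-al,3),np.round(R-p,2))
```

```text
11.55 [443.69212235 128.69750847  41.8037218 ] -3.4804359755011176 [45.35945961 25.95565747  0.        ]
-0.07 [2.87 1.1 ]
-0.12 [2.51 3.53]
-0.15 [2.36 5.  ]
-0.175 [2.26 6.23]
-0.192 [2.22 7.07]
```

Call:
send_rows --rot '[[0, 0, 0], [0, 0, 0], [0, 0, 0], [0, 0, 0], [0, 0, 0]]' --offset '[[0, 0, 0], [0, 0, 0], [0, 0, 0], [0, 0, 0], [0, 0, 0]]' --gripper '[-1, -1, -1, -1, -1]'

```text
clock: 12.05
position: [447.1, 127.4, 45.4]
tool_rot: [-3.141, -0.001, -0.341]
contact_force: [0.1, 0.4, 0.2]
grip_width: 0.8
```

Run:
```python
from h import *
o=r.get_obs();al=o["tool_rot"][2]-np.pi;p=o["position"][:2]-C
print(o["clock"],o["position"],al,Ro.from_euler("z",-al).apply([*p,0]))
for f in (-3.55,-3.6,-3.63,-3.655,-3.672):
  R=Ro.from_euler("z",f).apply([41.25,26.9,0])[:2]; print(round(f-al,3),np.round(R-p,2))
```

```text
12.05 [447.09870967 127.40876695  45.38015482] -3.4828647405334197 [41.65483351 26.14003027  0.        ]
-0.067 [-0.54  2.39]
-0.117 [-0.89  4.82]
-0.147 [-1.05  6.29]
-0.172 [-1.14  7.52]
-0.189 [-1.19  8.36]
```

Call:
send_rows --rot '[[0, 0, -0.067], [0, 0, -0.117], [0, 0, -0.147], [0, 0, -0.172], [0, 0, -0.189]]' --offset '[[-0.0005, 0.0024, 0], [-0.0009, 0.0048, 0], [-0.001, 0.0063, 0], [-0.0011, 0.0075, 0], [-0.0012, 0.0084, 0]]' --gripper '[-1, -1, -1, -1, -1]'

```text
clock: 12.55
position: [445.5, 135.8, 44.9]
tool_rot: [-3.142, -0.0, -0.531]
contact_force: [-0.7, -1.5, -0.1]
grip_width: 0.7
```

Call:
send_rows --rot '[[0, 0, 0], [0, 0, 0.07], [0, 0, 0.14], [0, 0, 0.14], [0, 0, 0.14]]' --offset '[[0, 0, 0], [0.0002, -0.0034, 0], [0.0007, -0.0068, 0], [0.0007, -0.0068, 0.03], [0.0007, -0.0068, 0.07]]' --gripper '[-1, -1, -1, -1, -1]'

```text
clock: 13.05
position: [444.0, 128.8, 113.6]
tool_rot: [3.14, 0.005, -0.39]
contact_force: [0.4, 1.0, 0.6]
grip_width: 0.3
```

Call:
send_rows --rot '[[0, 0, 0], [0, 0, 0], [0, 0, 0], [0, 0, 0], [0, 0, 0]]' --offset '[[0, 0, 0.04], [-0.02, -0.035, 0.07], [-0.05, -0.07, 0.1], [-0.08, -0.11, 0.1], [-0.1, -0.15, 0.1]]' --gripper '[-1, -1, -1, -1, -1]'

```text
clock: 13.55
position: [345.5, -21.8, 216.0]
tool_rot: [3.142, -0.003, -0.387]
contact_force: [-0.3, -0.9, 0.2]
grip_width: 0.1
```

Run:
```python
from h import *
a=r.get_image("top");g=cv2.GaussianBlur(a["image"].max(2).astype(np.float32),(0,0),.6)
cv2.imwrite("pics/end.png",cv2.resize(a["image"],(800,600)))
def samp(rad,al,z):
    p=proj(a,[*(C+rad*np.array([np.cos(al),np.sin(al)])),z]); return cv2.getRectSubPix(g,(1,1),(float(p[0]),float(p[1])))[0,0]
for z in (45,54):
  for rad in(34,40,46,52):
    A=np.arange(-3.523-.6,-3.523+.6,.01); v=np.array([samp(rad,x,z) for x in A]); d=A[v<85]; print(z,rad,"mid",((d.min()+d.max())/2).round(3))
for k in (0,3,6,9):
    e=-.381-k*np.pi/6; A=np.arange(e-.15,e+.15,.01); v=np.array([np.mean([samp(q,x,35) for q in(58.5,60,61.5,63,64)]) for x in A]); w=np.clip(np.median(v)-v-8,0,None); print(k*5,round((w@A)/w.sum()-e,3),round(w.max()))
```

```text
45 34 mid -3.533
45 40 mid -3.528
45 46 mid -3.528
45 52 mid -3.523
54 34 mid -3.513
54 40 mid -3.513
54 46 mid -3.513
54 52 mid -3.513
0 0.001 66
15 0.001 80
30 -0.003 71
45 0.006 74
```

View pics/end.png

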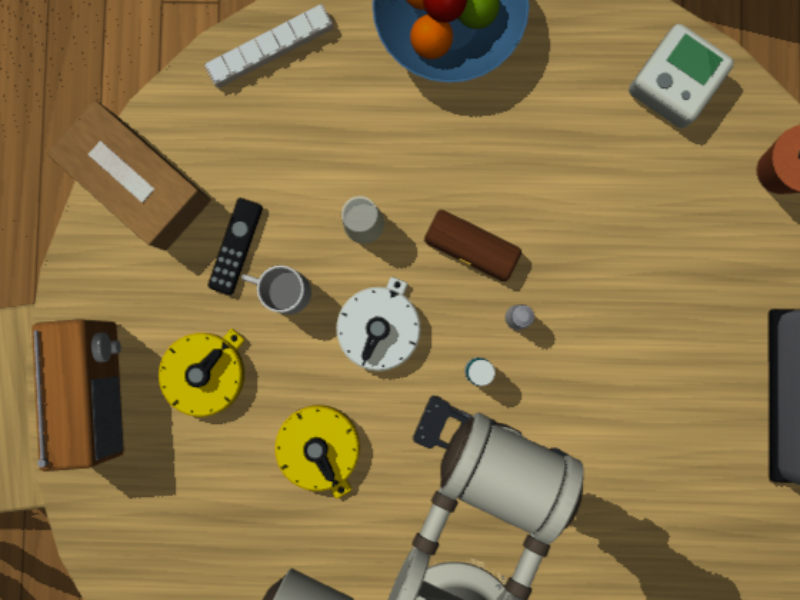

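The pointer is at -3.513 to -3.53 rad against a goal of -3.523, which is about 0.1 min. Nothing else has moved and the finger is clear, so I'm handing in.

```bash
python3 -c "
from station import r
print(r.finish_job())"
```

```text
the job is handed in; nothing more can be done
None
```

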